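Clamp a lens blank with the sunken knob of an edging fixture

ROBOT

A 6-joint arm with a two-finger parallel gripper is mounted at the origin on the work surface. World frame = base frame: x ahead of the robot, y to its left, z up, the work surface at z = 0. Lengths are in mm, angles in rad, forces in N, time in s.
With the tool pointing down it reaches from about 200 to 875 mm from the base axis. Payload 3.4 kg.
Tool frame: the origin (TCP) lies midway between the tips of the shut fingers; the grasp point (between the pads) lies 19 mm behind it (r.pinch_z is the distance from the TCP to the grasp point, in mm); z points along the fingers, y is the line along which they close (so a half turn about z gives the same grasp; the last joint's range is limited). The gripper opens to 94 mm and grips with 3 to 60 N. Pads are 16 mm wide; open, the fingers measure 119 mm over their backs; the gripper's body (75 mm by 177 mm) begins 78 mm behind the grasp point.
Start: joints at [-1.47, 0.276, 1.505, -0, 1.361, -0.121], TCP at [126.488, -560.951, 205.493] pointing down, gripper open.
Joint ranges: [-2.89, 2.89], [-0.75, 2.08], [0.22, 2.7], [-1.18, 4.32], [0.11, 2.71], [-2.7, 2.7]. Speed limits (rad/s): [2.57, 2.57, 3.14, 3.14, 3.14, 3.14].

INTERFACE

Orientations are given as a 3x3 rotation matrix whose columns are the frame's x, y, z axes.
In Python, from bench import r, vision gives the robot as it stands. Calls block until the motion is done:
- r.reach(position, orientation): joint-space move of the TCP to a pose.
- r.move_linear(position, speed=150, rotation=None, contact_N=None): straight line of the TCP; rotation=None keeps the orientation; speed is the mean speed in mm/s. With contact_N (N) it stops when the force on the tool has changed by that much, and returns True; else False.
- r.move_joints(angles): joint-space move.
- r.set_gripper(opening, squeeze=None): opening from 0.0 (shut) to 1.0 (fully open); squeeze is the grip in N (None keeps the last); returns when the fingers have stopped.
- r.wait(seconds).
- r.inverse_kinematics(position, orientation): joint angles nearest the present ones, or None.
- vision.snapshot(name): name is "side" or "top" or "wrist"; returns a dict with "color" (384x512x3 uint8, red, green, blue), "K" (3x3 intrinsics, pixels), "k1" (the pictures are not rectified: a ray, as slopes to the right and down, at radius r is drawn at 1 + k1 r^2 times it, then the intrinsics apply), "world_from_camera" (4x4, takes a point from camera to world coordinates). Camera axes: x right, y down, z forward; pixel columns grow to the right and rows downward; lengths in mm; the calibration is good to about 2 mm. A picture is of the moment at which its call begins. There is no depth.
A pose or a line that the arm cannot do raises r.PlanningError and nothing moves.
- r.sign_off(): hands the job in; it is judged then, once.
Readings, each from a call of its own:
- r.get_time(): time.
- r.get_joint_positions(): joint angles.
- r.get_joint_velocities(): joint speeds.
- r.get_tau(): joint torques, N m.
- r.get_eef_pos(): TCP position.
- r.get_orientation(): TCP orientation.
- r.get_ft_force(): force on the tool from outside, world axes, zero at the start.
- r.get_ft_torque(): the same for the moment, N m.
- r.get_gripper_width(): opening from 0.0 (shut) to 1.0 (fully open).
- r.get_finger_force(): force on a finger pad.
Only numpy, scipy, OpenCV 4.12 (cv2) and the standard library are available. Lean on these libraries where they do the work, as an engineer would, in place of code of your own. Each camera call takes 0.05 s, during which the arm holds its last target. There are 200 camera calls.

TASK

Clamp the blue lens blank in the white fixture: turn the small black knob down in its well clockwise, re-gripping as often as needed, until the jaw has pushed the lens along its channel under the bridge into the brass V stop and the dial needle stands in the green band; never let it reach the red. Move the jaw, the lens and the stop only by way of the knob, leave the other things on the bench and on the fixture where they are, and finally let go of the knob.

Things in the scene. Friction and masses are not known exactly. Their poses are not given: they have to be found in the camera images.
- fixture: white fixed block 260 (x) x 340 (y) x 60 mm high, origin at the centre of its underside on the bench. In its frame, in mm: knob well at x -55, y -75; lens channel along y, centre line x +60, between walls 12 high, 72 apart; steel bridge over the channel, y +42 to +58, underside 24 and top 30 above the block's top; round dial, 100 wide, 10 high, at x -65, y +85. The jaw moves to +y
- well_rim (a point): centre of the mouth of the round open well, 78 mm wide and 32 mm deep, level with the top of the fixture (60 mm above the bench)
- knob_top (a point): centre of the top face of the black round ribbed knob, diameter 20 mm, height 24 mm, standing upright on the well's floor in the middle of the well; its top is 8 mm below the well's rim, and 29 mm are free between the knob's side and the well's wall all round. Its z axis points up and is the axis it turns on
- trim_knob (a joint): knob angle in rad, 0 at the start, grows clockwise seen from above, at most 7. Each rad moves the jaw's carriage 5 mm towards the stop; it takes about 0.1 N m and stays where it is left. Between 2.5 and 6 rad in all are needed, depending on where the V stop is screwed on, so several grips
- needle (a joint): angle in rad of the black needle on the dial, 0 with no clamping force, grows clockwise seen from above. It shows how far the V stop's spring is pressed in, about 0.9 rad of needle per rad of knob once the lens is against the stop and 0 before. The green band is 0.5 to 1.0, the red begins at 1.2
- needle_tip (a point): point on the needle 40 mm from the dial's centre
- dial_centre (a point): centre of the dial face, 71 mm above the bench. From here the needle at 0 points 0.75 rad to the left of the fixture's +x, the middle of the green band points along its +x
- lens: loose light-blue lens blank, a disc of 66 mm diameter, 12.5 mm thick, lying in the channel just ahead of the jaw; origin at the centre of its underside
- v_stop: brass V-shaped stop, 14 mm high, in the channel under the bridge, backed by a spring that yields up to 9 mm towards the fixture's +y, needing about 4 to 7.5 N with the needle in the green. Its place along the channel differs from time to time. Its origin is the point where the centre of the lens's underside lies when the lens is seated in the V, and moves with it
- carriage: jaw: a blue block, 56 x 50 x 26 mm, that the knob drives along the channel to the fixture's +y, with a black pad 34 mm wide in front; origin at the blue block's front face, on the fixture's top; the pad's face is 30 mm ahead of it
- pad_pot: bystander: white pot, 32 mm wide, 28 mm high, on the fixture's top behind the V stop; origin at its underside
- screw_box: bystander: wooden box, 34 x 22 x 12 mm, on the fixture's top by its right edge; origin at its underside
- spectacles: bystander: brown spectacle frame standing on the bench, 135 mm wide, 140 mm long, 45 mm high
- spare_lens: bystander: yellowish lens blank, 66 mm across, on the bench
- screwdriver: bystander: yellow-handled screwdriver, 150 mm long, on the bench
- calliper: bystander: steel calliper, 150 mm long, on the bench
- cleaner: bystander: white bottle with a red cap, 44 mm wide, 110 mm high, on the bench
There are look-alikes about, which are no part of the job. There is more than one size of the lens; the one meant has the size given above.

How it is judged (in metres and radians):
At the end, for the whole second after the job is handed in: The lens lies flat and is held between the jaw and the V stop (seated within 5 mm, over 1.5 N on both), the needle is at rest in the green band (0.47 to 1.03 rad), and the knob has been let go and does not turn (value of joint needle between 0.47 and 1.03 rad and horizontal distance between lens and v_stop below 0.005 m and contact force between lens and v_stop above 1.5 N and contact force between carriage and lens above 1.5 N and angle between lens's own z axis and vertical below 0.1 rad and velocity of joint trim_knob between -0.1 and 0.1 rad/s); the robot touches nothing.
It fails at once if the needle reaches the red (1.2 rad) (value of joint needle above 1.2 rad).
It fails at once if the robot pushes the jaw, the lens or the V stop directly (over 2 N) (contact force between any of the fingers, the arm and carriage above 2 N or contact force between any of the fingers, the arm and lens above 2 N or contact force between any of the fingers, the arm and v_stop above 2 N).
It fails at once if a bystander is moved more than 30 mm (distance of any of pad_pot, screw_box, spectacles, spare_lens, screwdriver, calliper, cleaner from where it was at the start of the episode above 0.03 m).
It also fails if it takes over 64 s, if anything falls off the work surface, if the arm or the gripper's body presses on something with over 40 N, if the wrist force passes 120 N, or if a joint passes its speed limit or range.

## Working session

There is one attempt and no reset: what is moved stays moved. The work goes in short steps, each a Python script; the robot and the scene stay as the last script left them, time stands still between calls to the robot, and variables do not carry over. Pictures are saved under pics/ and viewed, at most 10 in all, crops included, and the job is handed in when it is done.

```bash
ls; mkdir -p pics; cat > h.py <<'E'
from bench import r, vision
import numpy as np, cv2
def snap(n):
    s=vision.snapshot(n); return s
def save(s,f): cv2.imwrite('pics/'+f,cv2.cvtColor(s['color'],cv2.COLOR_RGB2BGR))
def ray(s,uv):
    K=np.array(s['K']);D=np.array([s['k1'],0,0,0.])
    p=cv2.undistortPoints(np.array([[uv]],float),K,D,None,None,None)[0,0]
    T=np.array(s['world_from_camera']); return T[:3,3],T[:3,:3]@[p[0],p[1],1]
def onplane(s,uv,z):
    o,d=ray(s,uv); return o+d*(z-o[2])/d[2]
def proj(s,P):
    K=np.array(s['K']);D=np.array([s['k1'],0,0,0.]);T=np.linalg.inv(np.array(s['world_from_camera']))
    return cv2.projectPoints(np.array(P,float).reshape(-1,3),cv2.Rodrigues(T[:3,:3])[0],T[:3,3],K,D)[0][:,0]
E
python3 - <<'E'
from h import *
a=[snap(n) for n in('top','side')]
for s,n in zip(a,('top','side')): save(s,n+'0.png');print(n,s['k1'],np.round(s['world_from_camera'],3).tolist())
cv2.imwrite('pics/both.png',cv2.resize(cv2.vconcat([cv2.imread('pics/top0.png')]),(768,576)))
E
```

```text
pics
top -0.0491052692677598 [[0.069, -0.974, 0.216, 330.156], [-0.998, -0.069, 0.009, 43.822], [0.006, -0.216, -0.976, 1310.321], [0.0, 0.0, 0.0, 1.0]]
side -0.0532199802809087 [[-0.979, -0.152, 0.138, 361.675], [-0.205, 0.754, -0.625, 1021.757], [-0.009, -0.64, -0.769, 1284.082], [0.0, 0.0, 0.0, 1.0]]
```

View pics/both.png

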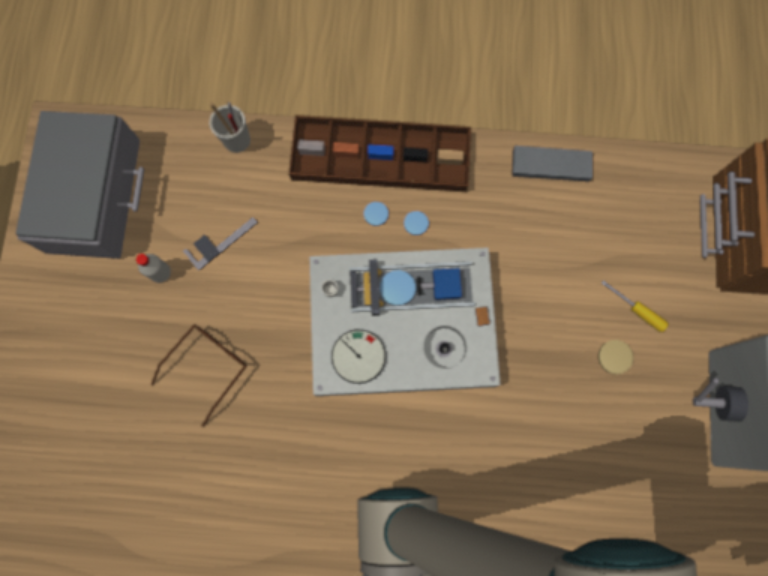

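View pics/side0.png

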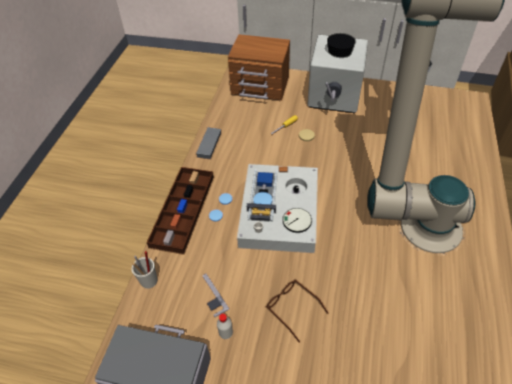

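The top view (1.5× scale) shows the fixture with its knob well at (445,348), the dial at (358,356) and the lens at (397,287). The side view agrees. Next I'll fit the fixture frame from its corners.

```bash
python3 - <<'E'
from h import *
s=snap('top'); img=s['color']
hsv=cv2.cvtColor(img,cv2.COLOR_RGB2HSV)
m=((hsv[...,1]<60)&(hsv[...,2]>120)).astype(np.uint8)*255
m=cv2.morphologyEx(m,cv2.MORPH_CLOSE,np.ones((5,5)))
cs,_=cv2.findContours(m,cv2.RETR_EXTERNAL,cv2.CHAIN_APPROX_NONE)
c=[c for c in cs if cv2.pointPolygonTest(c,(220,225),False)>=0][0]
P=np.array([onplane(s,p[0].astype(float),60)[:2] for p in c],np.float32)
print(cv2.contourArea(c),cv2.minAreaRect(P), cv2.boxPoints(cv2.minAreaRect(P)).tolist())
(cx,cy),(w,h),a=cv2.minAreaRect(P)
kn=onplane(s,(445/1.5,348/1.5),52); print('knob',kn)
d=snap('side'); print('knob side',onplane(d,(296,188),52),'dial',onplane(s,(358/1.5,356/1.5),71),onplane(d,(296.5,220),71))
E
```

```text
11215.5 ((538.5327758789062, 30.752838134765625), (263.6429138183594, 342.85467529296875), 6.878429889678955) [[387.12945556640625, 185.15899658203125], [428.19073486328125, -155.22799682617188], [689.9360961914062, -123.6533203125], [648.8748168945312, 216.73367309570312]]
knob [491.56716896 -51.54966487  52.        ]
knob side [492.12503107 -42.52728654  52.        ] dial [463.41010216 107.28053158  71.        ] [464.80428492 114.34208042  71.        ]
```

```bash
python3 - <<'E'
from h import *
print(r.get_time(),np.round(r.get_orientation(),3).tolist(),r.get_gripper_width(), r.pinch_z)
def Rd(a): c,s=np.cos(a),np.sin(a); return np.array([[c,s,0],[s,-c,0],[0,0,-1.]])
for a in np.arange(-3,3.1,.5):
    q=r.inverse_kinematics([492,-50,200],Rd(a)); print(round(a,1),None if q is None else np.round(q,2))
q=r.inverse_kinematics([492,-50,200],Rd(0))
r.reach([492,-50,200],Rd(0)); 
r.set_gripper(0.4,20)
print(r.get_time(),r.get_joint_positions(),r.get_ft_torque())
s=snap('wrist'); save(s,'w1.png'); print(np.round(s['world_from_camera'],2).tolist())
s=snap('top'); save(s,'t1.png');t=s; s=snap('side'); save(s,'s1.png')
cv2.imwrite('pics/c1.png',cv2.hconcat([cv2.resize(t['color'][150:280,190:350],(400,325)),cv2.resize(s['color'][155:257,225:355],(400,325))])[...,::-1])
E
```

```text
0.2 [[0.976, 0.22, -0.0], [0.22, -0.976, 0.001], [0.0, -0.001, -1.0]] 0.9970661885405191 18.8
-3.0 [-0.24  0.16  1.68 -0.    1.31 -1.95]
-2.5 [-0.24  0.16  1.68 -0.    1.31 -2.45]
-2.0 None
-1.5 None
-1.0 [-0.24  0.16  1.68 -0.    1.31  2.33]
-0.5 [-0.24  0.16  1.68 -0.    1.31  1.83]
0.0 [-0.24  0.16  1.68 -0.    1.31  1.33]
0.5 [-0.24  0.16  1.68 -0.    1.31  0.83]
1.0 [-0.24  0.16  1.68 -0.    1.31  0.33]
1.5 [-0.24  0.16  1.68 -0.    1.31 -0.17]
2.0 [-0.24  0.16  1.68 -0.    1.31 -0.67]
2.5 [-0.24  0.16  1.68 -0.    1.31 -1.17]
3.0 [-0.24  0.16  1.68 -0.    1.31 -1.67]
3.425 [-2.42036127e-01  1.57785641e-01  1.67738336e+00  8.84417988e-06
  1.30640953e+00  1.32871867e+00] [ 0.04020597 -0.0145211   0.00757142]
[[0.0, -0.96, -0.28, 575.82], [-1.0, -0.0, 0.0, -49.77], [-0.0, 0.28, -0.96, 379.46], [0.0, 0.0, 0.0, 1.0]]
```

View pics/w1.png

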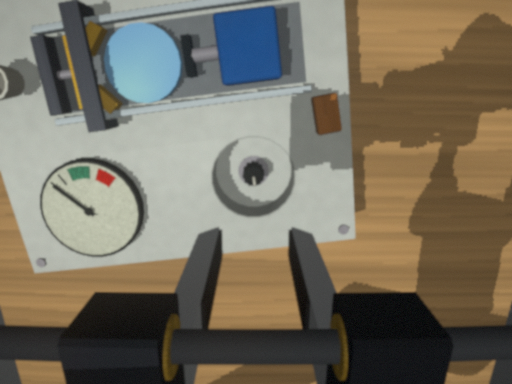

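View pics/c1.png

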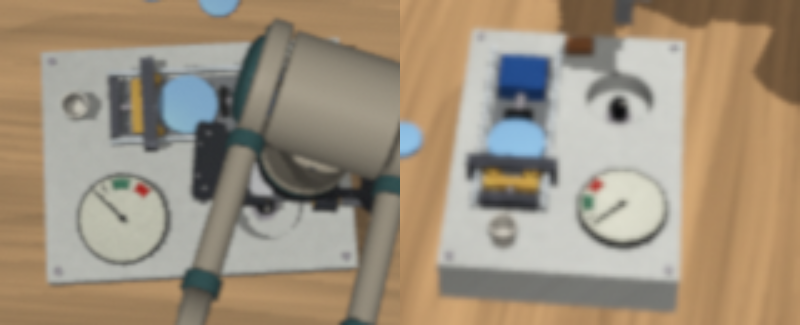

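The wrist view shows the well at about (253,175), the knob at (254,172) and the dial at (92,207), with the needle at the zero mark. The lens at (143,62) is close to the V. I'll build the needle reader and refine the knob position.

```bash
cat >> h.py <<'E'
C=np.array([538.53,30.75]);A=np.radians(6.878)
ex=np.array([np.cos(A),np.sin(A)]);ey=np.array([-ex[1],ex[0]])
def fx(x,y,z): return np.r_[C+x*ex+y*ey,z]
def Rd(a): c,s=np.cos(a),np.sin(a); return np.array([[c,s,0],[s,-c,0],[0,0,-1.]])
def needle(s,z=71,off=(0,0)):
    """needle angle from darkest spoke of the dial; also contrast"""
    g=cv2.GaussianBlur(s['color'].max(axis=2),(0,0),0.6)
    ph=np.arange(-0.75,1.25,0.02); rr=np.arange(12,34,1.)
    P=np.array([fx(-65+q*np.cos(p),85+q*np.sin(p),z) for p in ph for q in rr])
    uv=(proj(s,P)+np.array(off)).astype(np.float32).reshape(len(ph),len(rr),2)
    v=cv2.remap(g,uv[...,0],uv[...,1],cv2.INTER_LINEAR).mean(1)
    w=np.clip(v.min()*.5+np.median(v)*.5-v,0,None); i=v.argmin(); k=abs(ph-ph[i])<.25
    return round(0.75-(w*k*ph).sum()/(w*k).sum(),3), round(np.median(v)-v.min()), round(v.std())
E
python3 - <<'E'
from h import *
s=snap('wrist'); print('fix pred knob',fx(-55,-75,52))
g=cv2.cvtColor(s['color'],cv2.COLOR_RGB2GRAY)
m=(g[140:215,205:300]<60).astype(np.uint8)
n,l,st,ce=cv2.connectedComponentsWithStats(m); i=1+st[1:,4].argmax(); print(st[i],ce[i]+[205,140])
print('rim',onplane(s,(253.5,175.5),60),'knobmask',onplane(s,ce[i]+[205,140],48), 'proj rim',proj(s,fx(-55,-75,60)),'knobtop',proj(s,fx(-55,-75,52)),'dial',proj(s,fx(-65,85,71)))
for n in('top','wrist','side'):
    t=snap(n); print(n,needle(t),proj(t,fx(-65,85,71)))
cv2.imwrite('pics/k1.png',cv2.resize(s['color'][130:225,200:310],(660,570),interpolation=cv2.INTER_CUBIC)[...,::-1])
E
```

```text
fix pred knob [492.907486   -50.29681497  52.        ]
[ 39  22  20  22 280] [253.475      171.82857143]
rim [497.95756977 -48.19952546  60.        ] knobmask [498.76424931 -48.11785775  48.        ] proj rim [[255.68975671 180.61952623]] knobtop [[255.67900676 178.57185267]] dial [[ 92.15355803 212.73954866]]
top (np.float64(0.019), 46, 15) [[238.65170364 237.18254021]]
wrist (np.float64(-0.03), 117, 31) [[ 92.14653256 212.74145309]]
side (np.float64(0.025), 45, 17) [[297.13001731 218.42236168]]
```

View pics/k1.png

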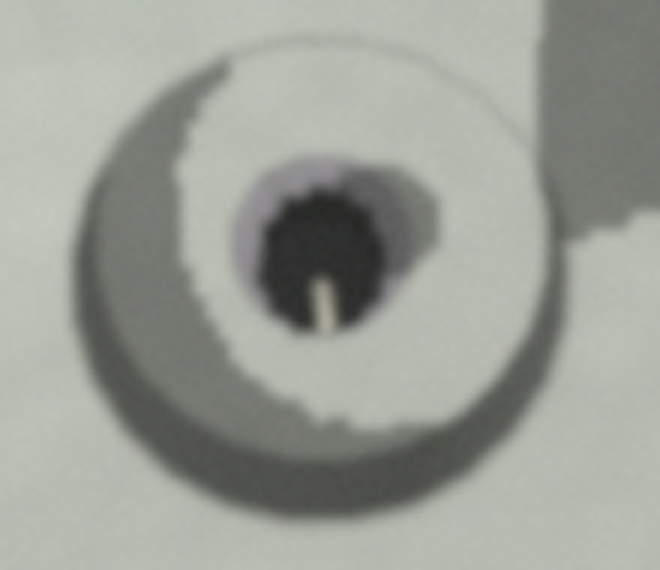

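The well and knob look concentric, centred near (253.5,176) in the wrist image. That is 4 px off the top-camera prediction, which suggests a hand-eye bias. I'll look again with the wrist turned half way round and average the two to cancel it.

```bash
python3 - <<'E'
from h import *
def knob(s):
    g=cv2.cvtColor(s['color'],cv2.COLOR_RGB2GRAY); u,v=proj(s,fx(-55,-75,48))[0].astype(int)
    m=(g[v-30:v+30,u-30:u+30]<60).astype(np.uint8)
    n,l,st,ce=cv2.connectedComponentsWithStats(m); i=1+st[1:,4].argmax(); print(st[i],ce[i])
    return onplane(s,ce[i]+[u-30,v-30],48)
a=knob(snap('wrist')); e0=r.get_eef_pos()
r.reach([492,-50,200],Rd(np.pi)); s=snap('wrist'); save(s,'w2.png'); b=knob(s)
print(a,b,(a+b)/2,e0,r.get_eef_pos(),r.get_time(),r.get_joint_positions()[5])
E
```

```text
[ 19  16  20  21 277] [28.40072202 24.90974729]
[ 23  20  20  22 279] [32.46953405 31.23655914]
[498.68106502 -48.05621396  48.        ] [494.09408347 -47.93301998  48.        ] [496.38757425 -47.99461697  48.        ] [492.00708286 -49.99789851 199.99309187] [492.00583776 -50.00082293 199.96489022] 6.525 -1.812703387685162
```

View pics/w2.png

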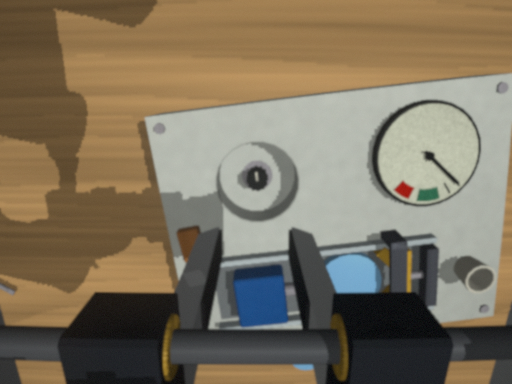

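The second view shows the knob at (257,177) and the dial at (428,155). The averaged knob position is (496.4, -48.0). I'll go in, grip, and take a cautious first turn.

```bash
python3 - <<'E'
from h import *
X=[496.4,-48.0]
r.reach(X+[120],Rd(3.85)); r.set_gripper(0.4,35); print('q6',r.get_joint_positions()[5])
print('contact',r.move_linear(X+[32],60,contact_N=6),r.get_eef_pos(),r.get_ft_force())
r.set_gripper(0.0,35); print('w',r.get_gripper_width()*94,r.get_finger_force(),r.get_ft_force(),r.get_time())
for i in range(3):
    q=np.array(r.get_joint_positions()); q[5]+=.4; r.move_joints(q)
    t,s=snap('top'),snap('side'); print(needle(t),needle(s),r.get_ft_torque(),r.get_ft_force(),r.get_time())
save(t,'t2.png');save(s,'s2.png')
cv2.imwrite('pics/c2.png',cv2.hconcat([cv2.resize(t['color'][150:280,190:350],(400,325)),cv2.resize(s['color'][155:257,225:355],(400,325))])[...,::-1])
E
```

```text
q6 -2.514631395475485
contact False [496.70965637 -48.06973418  32.34766492] [-0.06089126  0.36657572  0.43966221]
w 18.970140265770542 35.00098764896393 [-2.35847458  3.61719352  4.31381429] 9.5
(np.float64(0.02), 47, 15) (np.float64(0.023), 45, 17) [-0.06248129 -0.02951848 -0.06617948] [-0.27289964 -0.91994829  0.43596565] 10.0667
(np.float64(0.02), 47, 15) (np.float64(0.023), 45, 17) [-0.49021401 -0.00817968 -0.10288713] [-0.53590312 -2.73113313  0.39011441] 10.6333
(np.float64(0.02), 48, 15) (np.float64(0.023), 45, 17) [-0.86300342  0.17442826  0.01295554] [-2.08769729 -4.55690087  0.68816228] 11.2
```

View pics/c2.png

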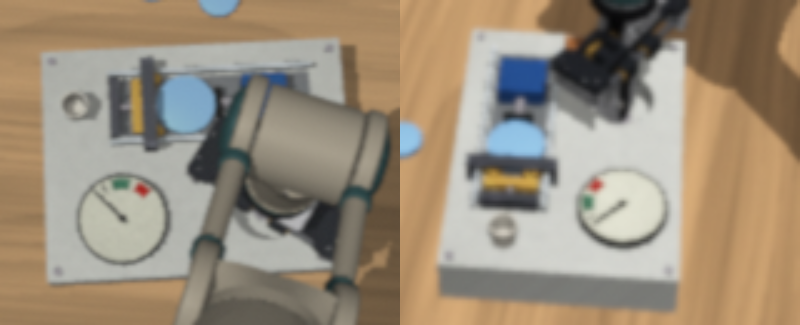

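Both views show the dial unobstructed, with the needle still at zero. I'll keep turning in a closed loop and also track the jaw and lens centroids in the side view.

```bash
python3 - <<'E'
from h import *
def cent(s):
    h=cv2.cvtColor(s['color'],cv2.COLOR_RGB2HSV)[155:225,235:290]; o=[]
    for m in ((h[...,0]>95)&(h[...,0]<130)&(h[...,1]>150)&(h[...,2]<180),(h[...,0]>90)&(h[...,0]<115)&(h[...,2]>180)&(h[...,1]>60)):
        y,x=np.nonzero(m); o.append((round(y.mean()+155,2),len(y)))
    return o
a=cv2.imread('pics/side0.png')[...,::-1]; print(cent({'color':a}),cent(snap('side')))
n=0
while n<.6:
    q=np.array(r.get_joint_positions()); q[5]+=.3 if n<.15 else .12
    if q[5]>2.6: break
    r.move_joints(q); t,s=snap('top'),snap('side'); nt,ns=needle(t),needle(s); n=max(nt[0],ns[0])
    print(round(q[5],2),nt[:2],ns[:2],cent(s),np.round(r.get_ft_torque(),2),round(r.get_gripper_width()*94,1),r.get_time())
E
```

```text
[(np.float64(178.57), 157), (np.float64(198.12), 170)] [(np.float64(179.63), 167), (np.float64(198.48), 168)]
-1.02 (np.float64(0.02), 47) (np.float64(0.024), 45) [(np.float64(179.78), 165), (np.float64(198.64), 163)] [-0.93  0.15 -0.1 ] 18.7 11.7333
-0.73 (np.float64(0.02), 47) (np.float64(0.022), 45) [(np.float64(180.21), 165), (np.float64(198.87), 159)] [-0.92  0.24 -0.07] 18.9 12.2167
-0.43 (np.float64(0.019), 47) (np.float64(0.023), 45) [(np.float64(180.58), 166), (np.float64(198.97), 154)] [-0.89  0.26 -0.11] 19.2 12.7
-0.14 (np.float64(0.02), 47) (np.float64(0.024), 45) [(np.float64(180.66), 168), (np.float64(199.23), 146)] [-0.85  0.41 -0.11] 19.4 13.1833
0.15 (np.float64(0.075), 47) (np.float64(0.092), 46) [(np.float64(181.08), 168), (np.float64(199.29), 142)] [-0.76  0.47  0.  ] 18.9 13.6667
0.44 (np.float64(0.329), 54) (np.float64(0.343), 48) [(np.float64(181.5), 169), (np.float64(199.39), 137)] [-0.6   0.56  0.04] 19.3 14.15
0.56 (np.float64(0.425), 54) (np.float64(0.43), 51) [(np.float64(181.58), 171), (np.float64(199.45), 134)] [-0.64  0.53  0.02] 19.2 14.5
0.68 (np.float64(0.519), 55) (np.float64(0.532), 54) [(np.float64(181.68), 171), (np.float64(199.48), 133)] [-0.51  0.57 -0.07] 19.1 14.85
0.79 (np.float64(0.612), 55) (np.float64(0.613), 48) [(np.float64(181.71), 170), (np.float64(199.67), 127)] [-0.49  0.63 -0.02] 19.1 15.2
```

```bash
python3 - <<'E'
from h import *
q=np.array(r.get_joint_positions()); q[5]+=.16; r.move_joints(q); print(needle(snap('top')),needle(snap('side')))
r.set_gripper(0.4); print(needle(snap('top')),needle(snap('side')))
p=r.get_eef_pos(); r.move_linear([p[0],p[1],200],100); r.reach([492,-50,200],Rd(0)); r.wait(.5)
s=snap('wrist'); save(s,'w3.png'); print(needle(snap('top')),needle(snap('side')),needle(s),r.get_time())
E
```

```text
(np.float64(0.732), 61, 19) (np.float64(0.736), 52, 19)
(np.float64(0.732), 61, 19) (np.float64(0.737), 52, 19)
(np.float64(0.732), 61, 19) (np.float64(0.736), 51, 19) (np.float64(0.619), 113, 31) 19.1083
```

View pics/w3.png

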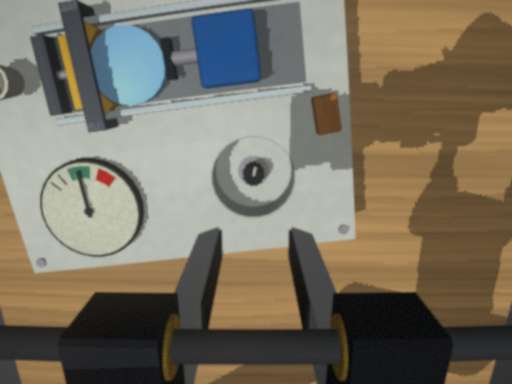

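The needle tip at (79,172) stands in the middle of the green band. The lens at (128,65) sits in the V against the pad, the knob is free, and the bystanders on the fixture haven't moved.

```bash
python3 -c "
from bench import r
print(r.sign_off())"
```

```text
the job is handed in; nothing more can be done
None
```

I clamped the lens in the V stop with the needle at about 0.73 rad, mid-green, and it stayed there after I let go of the knob. The job was handed in after about 19 s of robot time, and the hand-in returned no verdict.

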